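# Put the stray clothes peg with the others and cover their bay

## Robot

A 6-joint arm with a two-finger parallel gripper is mounted at the origin on the work surface. World frame = base frame: x ahead of the robot, y to its left, z up, the work surface at z = 0. Lengths are in m, angles in rad, forces in N, time in s.
With the tool pointing down it reaches from about 0.275 to 0.825 m from the base axis. Payload 5.2 kg.
Tool frame: the origin (TCP) lies between the finger pads; the fingertips stand 17 mm ahead of it and the grasp point (between the pads) lies 2 mm behind it; z points along the fingers, y is the direction in which the jaws open and shut (so a half turn about z gives the same grasp; the last joint's range is limited). The gripper opens to 93 mm and grips with 3 to 60 N. Pads are 15 mm wide; open, the fingers measure 128 mm over their backs; the gripper's body (75 mm by 188 mm) begins 65 mm behind the grasp point.
Start: joints at [0.935, 0.259, 1.535, -0, 1.348, -0.203], TCP at [0.231, 0.499, 0.236] pointing down, gripper open.
Joint ranges: [-3.14, 3.14], [-0.91, 2.08], [0.19, 2.58], [-1.22, 4.36], [0.22, 2.71], [-3.12, 3.12]. Speed limits (rad/s): [2.57, 2.57, 3.14, 3.14, 3.14, 3.14].

## Interface

Orientations are given as a unit quaternion [x, y, z, w].
In Python, from station import get_obs, read_camera, calibration, hand_in gives the robot as it stands.
- The arm moves only by the tool arm_command, never from a script. Its argument "series" is a list of rows, each an object of numbers: "fingers": the opening, from 0 (shut) to 1 (fully open); "dx", "dy", "dz": the shift along the tool's x, y, z in mm; "spin": the turn about the tool's z in rad. A call has 1 to 5 rows; each row shifts and turns the commanded pose from where the row before left it, along the tool's axes as they then stand; what a row does not reach is not made up. A row lasts 1/12 s, in which the tool goes at most 41.7 mm and 7.16 degrees, less where a joint would pass 70% of its speed; a pose out of reach is approached as far as the arm can. A call is refused whole if a number of a shift passes 41.7 or a number of a turn 0.125, either way. A call with a gripper value outside its range is refused whole. The fingers move at their own pace and stop on an object; "grip_force" is the grip in N (left out, the last holds). Time passes only in rows, so rows that do not move let the fingers close. It gives the time, the measured TCP pose, the force and the opening at its end, in the units of the state.
- get_obs(): the state, without advancing time (a new reading comes with each control period).
- read_camera(name): name is "side" or "top" or "wrist"; returns the picture (400x640x3 uint8, red, green, blue); there is no depth.
- calibration(name): a dict with "K" (3x3 intrinsics, pixels), "world_from_camera" (4x4, takes a point from camera to world coordinates). Camera axes: x right, y up, looking along -z (the intrinsics and any distortion apply to the point x, -y, -z); pixel columns grow to the right and rows downward; lengths in m; the calibration is good to about 2 mm. The wrist camera is an equidistant fisheye: a pixel r from the principal point sees the ray r / f radians off the axis. A picture is of the moment at which its call begins: read the wrist's pose just before it. calibration takes no time and is no camera call; for the wrist camera it gives the pose at the moment of the call.
- hand_in(): hands the job in, once; it reports no verdict.
The state is a dict: "time_s": time; "qpos": joint angles; "dq": joint speeds; "joint_efforts": joint torques, N m; "ee_pos": TCP position; "ee_rot": TCP orientation; "ft_force": force on the tool from outside, world axes, zero at the start; "ft_torque": the same for the moment, N m; "grip_width": finger opening in m.
Only numpy, scipy, OpenCV 4.12 (cv2) and the standard library are available. Lean on these libraries where they do the work, as an engineer would, in place of code of your own. Each camera call takes 0.05 s, during which the arm holds its last target. There are 200 camera calls.

## Task

One clothes peg has been left lying out on the shelf. Put it into the bay of the caddy where the other five pegs are, then slide the caddy's cover along until it completely closes that bay, and let go. Mind the rail above the caddy, and leave the other things on the shelf and in the caddy where they are.

Things in the scene. Friction and masses are not known exactly. Their poses are not given: they have to be found in the camera images.
- caddy: Grey plastic caddy fixed to the shelf, 120 (x) by 406 (y) mm, walls 6 mm thick, tops 60 mm high; origin at the centre of its underside, x away from the robot, y to the left along it (yaw up to 0.15 rad). Sections at 100 mm pitch: open bay at y -150, a closed-top section at -50, open bays at +50 and +150 mm. Bays are 108 (x) by 94 (y) mm inside, floor 6 mm above the shelf.
- rail (a point): Point on the axis of the steel hook rail over the caddy's y centre: a 12 mm bar along caddy y, at caddy x +10, 225 mm above the shelf, from y -260 to +360, on posts at y -260 and +260 mm; a green scoop hangs at y +315, outside the left post. It bars a vertical gripper from bays and tab: come from the robot's side, tool tilted 25 to 45 degrees, fingers pointing down and away from the robot.
- bay_right (a point): Centre of the floor of the caddy's rightmost open bay (caddy y -150 mm), axes as the caddy's.
- bay_middle (a point): Centre of the floor of the open bay just left of the closed section (caddy y +50 mm), axes as the caddy's.
- bay_left (a point): Centre of the floor of the leftmost open bay (caddy y +150 mm), axes as the caddy's.
- cover (a joint): How far the cover has slid along the caddy's y from the middle of the closed section, m, growing to the left. It closes the right bay at -0.100, the middle bay at +0.100, the left bay at +0.200; stops at -0.103 and +0.203. It starts near 0, over the closed section. It has about 2 N of friction and stays where it is left.
- cover_tab (a point): Foot of the cover's tab: centre of the cover's top face, 66 mm above the shelf; moves with the cover, axes as the caddy's. The cover is an aluminium plate 124 (x) by 110 (y) by 4 mm sliding on the walls; the tab is a dark steel block 30 (x) by 16 (y) by 36 mm high standing on it, to be pinched across its 16 mm.
- stray_peg: The pale pink plastic clothes peg left out, lying on its side on the shelf between the robot and the caddy: 72 (its x) by 18 (its y) by 11 mm high, 10 to 18 g; origin at the centre of its underside, yaw any.
- peg_1: One of the five pegs lying in a pile two high in one of the three open bays (the same bay for all five): same pale pink peg, 72 (x) by 18 (y) by 11 mm, origin at the centre of its underside.
- peg_2: One of the five pegs lying in a pile two high in one of the three open bays (the same bay for all five): same pale pink peg, 72 (x) by 18 (y) by 11 mm, origin at the centre of its underside.
- peg_3: One of the five pegs lying in a pile two high in one of the three open bays (the same bay for all five): same pale pink peg, 72 (x) by 18 (y) by 11 mm, origin at the centre of its underside.
- peg_4: One of the five pegs lying in a pile two high in one of the three open bays (the same bay for all five): same pale pink peg, 72 (x) by 18 (y) by 11 mm, origin at the centre of its underside.
- peg_5: One of the five pegs lying in a pile two high in one of the three open bays (the same bay for all five): same pale pink peg, 72 (x) by 18 (y) by 11 mm, origin at the centre of its underside.
- funnel: Small aluminium funnel standing mouth down in another of the bays, 68 mm wide at the foot, 50 mm high; origin at the centre of its underside.
- pole_cap: Steel pole-end cap, 42 mm flange, 36 mm high, standing in the third bay; origin at the centre of its underside.
- pot: Lidded white ceramic pot, 102 mm wide, 104 mm high, in front of the caddy to the left; origin at the centre of its underside.
- bottle: Detergent bottle, 72 mm wide, 200 mm high, to the right; origin at the centre of its underside.
- brush: Hand brush lying on the shelf at the left, near the robot.
- saucer: Terracotta bowl, 90 mm wide, 30 mm high, to the right; origin at the centre of its underside.
- jar: Jar, 60 mm wide, 75 mm high, far left; origin at the centre of its underside.
Things that resemble listed ones, but are neither listed nor needed, are in the scene too. Leave any red or yellow look-alike of the stray_peg alone.

How it is judged:
By the outcome, as a careful person would: the job done as asked, in the order asked, and still so for the second after the job is handed in, with the robot touching nothing.
It also fails if it takes over 48 s, if anything falls off the work surface, if the arm or the gripper's body presses on something with over 40 N, if the wrist force passes 120 N, or if a joint passes its speed limit or range.

## Working session

There is one attempt and no reset: what is moved stays moved. The work goes in short steps, Python scripts to look and compute and a tool call to move; the robot and the scene stay as the last step left them, time stands still between calls to the robot, and variables do not carry over. Pictures are saved under pics/ and viewed, about 8 in all and at most 12, crops included, and the job is handed in when it is done.

Besides the shell and the picture viewer there is one more tool, called after "Request:" by a JSON object that holds its "op" and its "data". arm_command: Moves the arm, as the interface text tells. Its arguments: {"type":"object","properties":{"series":{"type":"array"},"grip_force":{"type":"number"}},"required":["series"]}

```bash
ls; mkdir -p pics
python3 - <<'E'
from station import *
import cv2,numpy as np
for n in ("top","side"):
    c=calibration(n);print(n,np.round(c["K"],1).tolist(),np.round(c["world_from_camera"],3).tolist(),[k for k in c])
    cv2.imwrite(f"pics/{n}0.png",read_camera(n)[:,:,::-1])
print(get_obs())
E
```

```text
pics
top [[471.8, 0.0, 310.2], [0.0, 471.8, 197.4], [0.0, 0.0, 1.0]] [[-0.027, 0.994, -0.108, 0.309], [-1.0, -0.025, 0.014, 0.027], [0.011, 0.109, 0.994, 1.736], [0.0, 0.0, 0.0, 1.0]] ['K', 'world_from_camera']
side [[419.3, 0.0, 325.7], [0.0, 419.3, 200.5], [0.0, 0.0, 1.0]] [[0.972, 0.088, -0.217, 0.266], [-0.233, 0.461, -0.857, -0.905], [0.025, 0.883, 0.468, 0.665], [0.0, 0.0, 0.0, 1.0]] ['K', 'world_from_camera']
{'time_s': 0.1, 'qpos': array([ 9.35209554e-01,  2.59286389e-01,  1.53597293e+00,  2.72635804e-05,
        1.34799094e+00, -2.02780693e-01]), 'dq': array([-0.00172698, -0.00076023, -0.00313002,  0.00095938, -0.00029865,
       -0.00083445]), 'joint_efforts': array([ 2.52299040e-03, -4.38208473e+01, -2.84643245e+01,  7.22906110e-02,
        3.62694205e-02, -7.47433296e-05]), 'ee_pos': array([0.23036213, 0.49892566, 0.23489234]), 'ee_rot': array([ 2.14720834e-01,  9.76675113e-01, -7.51637899e-04, -3.49477467e-04]), 'ft_force': array([ 0.08826221,  0.61734865, -0.50140881]), 'ft_torque': array([-0.021706  ,  0.0016462 ,  0.03073913]), 'grip_width': 0.09343917574735018}
```

View pics/top0.png

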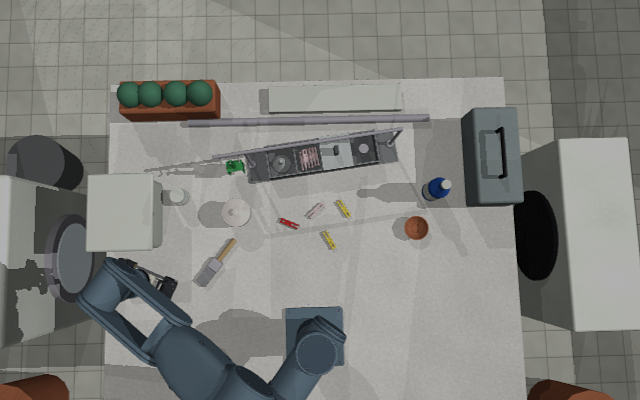

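View pics/side0.png

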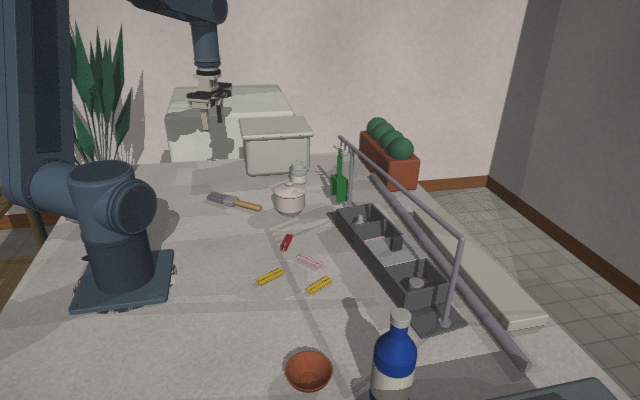

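The top view shows the funnel at (281,162) in the left bay, the pegs at (309,158) in the middle bay, the cover and tab at (335,153), and the cap at (364,149) in the right bay. Things that could be taken for the stray peg are pink (315,210), red (288,223), yellow (343,208) and yellow (328,240). I choose the pink one, which is at about (308,261) in the side view. Next I'll check that choice in an enlarged crop.

Run:
```python
import cv2,numpy as np
a=cv2.imread("pics/top0.png")[120:250,235:415]; b=cv2.imread("pics/side0.png")[190:320,270:450]
f=lambda i:cv2.resize(i,(792,572),interpolation=cv2.INTER_CUBIC)
cv2.imwrite("pics/c1.png",f(a));cv2.imwrite("pics/c2.png",f(b))
```

```text
(no output)
```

View pics/c1.png

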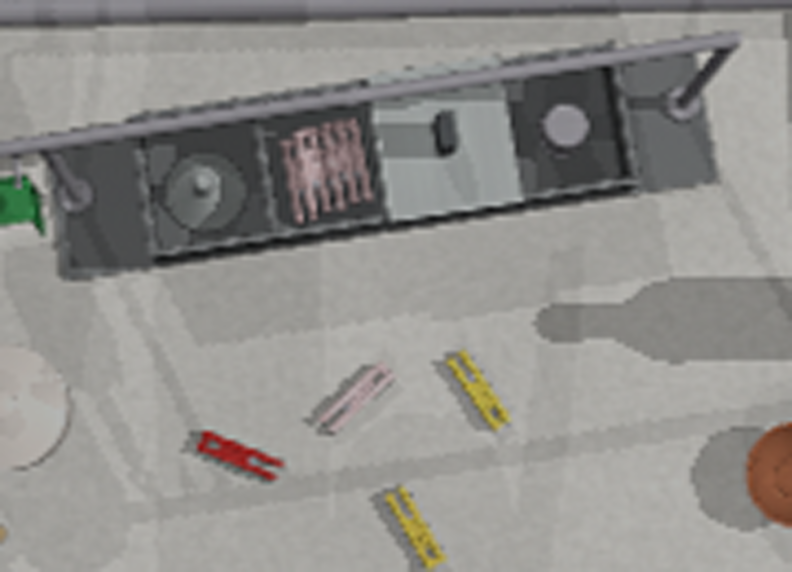

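View pics/c2.png

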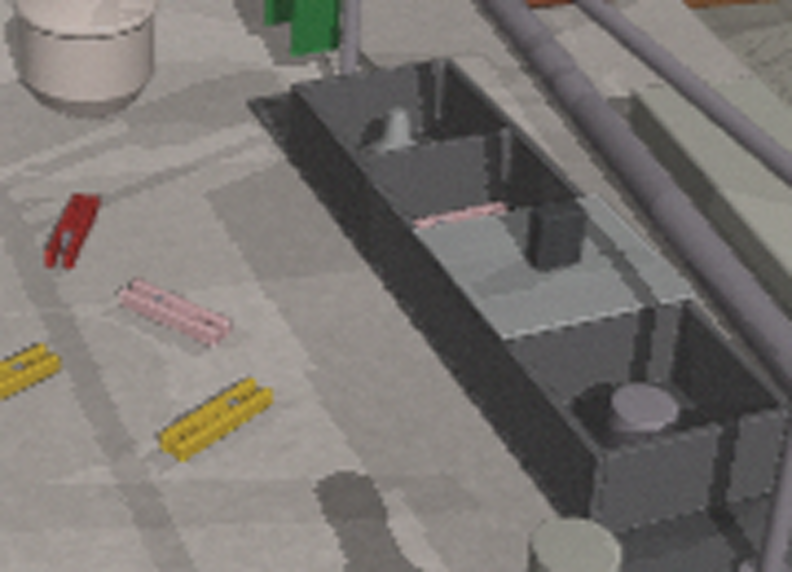

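The crops confirm the pink peg: crop-1 ends are (318,427) and (389,369), crop-2 ends are (128,290) and (225,333). The five pink pegs are in the middle bay next to the cover. Next I'll triangulate.

```bash
cat > h.py <<'E'
import numpy as np, cv2
from station import *
from scipy.spatial.transform import Rotation as R
def ray(n,uv,c=None):
    c=c or calibration(n); K=c["K"]; T=np.array(c["world_from_camera"])
    d=np.array([(uv[0]-K[0][2])/K[0][0],(uv[1]-K[1][2])/K[1][1]])
    if n=="wrist":
        t=np.hypot(*d); v=np.array([d[0]/t*np.sin(t),-d[1]/t*np.sin(t),-np.cos(t)]) if t>0 else np.array([0,0,-1.])
    else: v=np.array([d[0],-d[1],-1.])
    v=T[:3,:3]@v; return T[:3,3],v/np.linalg.norm(v)
def tri(rays):
    A=[np.eye(3)-np.outer(v,v) for p,v in rays]; b=sum(a@p for a,(p,v) in zip(A,rays))
    x=np.linalg.solve(sum(A),b); return x,max(np.linalg.norm(a@(x-p)) for a,(p,v) in zip(A,rays))
def at(r,z): p,v=r; return p+v*(z-p[2])/v[2]
def fmt(x): return np.round(np.asarray(x)*1000,1).tolist()
E
python3 - <<'E'
from h import *
P=dict(pegL=((318,427),(128,290)),pegR=((389,369),(225,333)),pegC=((353,398),(176,312)),
 covNL=((388,222),(415,225)),covNR=((522,200),(505,336)),covFR=((500,58),(692,298)),tabTop=((447,130),(557,212)),
 wallNR=((636,187),(598,462)),wallNL=((150,262),(295,88)),wallFR=((610,65),(783,405)),capTop=((565,125),(645,407)))
for k,(a,b) in P.items():
    r=[ray("top",(235+a[0]/4.4-.4,120+a[1]/4.4-.4)),ray("side",(270+b[0]/4.4-.4,190+b[1]/4.4-.4))]
    x,e=tri(r); print(k,fmt(x),round(e*1000,1), 'side@.064',fmt(at(r[1],.064)),'top@.064',fmt(at(r[0],.064)))
o=get_obs();print(R.from_quat(o['ee_rot']).as_matrix().round(3))
E
```

```text
pegL [428.0, 16.8, 0.2] 0.8 side@.064 [413.1, -71.6, 64.0] top@.064 [422.9, 17.3, 64.0]
pegR [475.0, -44.0, 4.9] 1.0 side@.064 [457.2, -121.0, 64.0] top@.064 [468.4, -41.4, 64.0]
pegC [451.7, -13.2, 1.5] 1.0 side@.064 [435.2, -97.1, 64.0] top@.064 [445.6, -11.6, 64.0]
covNL [589.0, -44.2, 66.6] 0.6 side@.064 [591.0, -40.5, 64.0] top@.064 [588.8, -44.1, 64.0]
covNR [604.6, -154.3, 64.3] 0.4 side@.064 [605.1, -154.0, 64.0] top@.064 [604.3, -154.2, 64.0]
covFR [722.7, -140.2, 62.8] 0.8 side@.064 [720.9, -141.8, 64.0] top@.064 [723.2, -140.4, 64.0]
tabTop [656.5, -92.2, 97.9] 0.2 side@.064 [679.6, -43.8, 64.0] top@.064 [664.0, -94.8, 64.0]
wallNR [616.8, -250.3, 54.8] 2.4 side@.064 [614.0, -260.2, 64.0] top@.064 [612.8, -248.0, 64.0]
wallNL [565.2, 150.5, 54.5] 3.1 side@.064 [563.6, 134.1, 64.0] top@.064 [560.7, 150.3, 64.0]
wallFR [721.9, -233.9, 60.2] 6.1 side@.064 [725.8, -238.5, 64.0] top@.064 [715.1, -230.8, 64.0]
capTop [671.7, -195.4, 37.3] 0.2 side@.064 [654.7, -225.5, 64.0] top@.064 [665.8, -191.8, 64.0]
[[-0.908  0.419 -0.001]
 [ 0.419  0.908 -0.001]
 [ 0.    -0.002 -1.   ]]
```

Caddy: yaw about 0.132, origin near (649,-43) mm. The cover's height and size match the text, and so do the walls. Now I'll move above the peg.

Request:
{"op": "arm_command", "data": {"series": [{"dx": -26.5,"dy": -24.2,"dz": 5.7,"fingers": 0.45},{"dx": -26.5,"dy": -24.2,"dz": 5.7},{"dx": -26.5,"dy": -24.2,"dz": 5.7},{"dx": -26.5,"dy": -24.2,"dz": 5.7},{"dx": -26.5,"dy": -24.2,"dz": 5.7}], "grip_force": 20}}

```text
$.series[0]: bad value
```

Request:
{"op": "arm_command", "data": {"series": [{"dx": -26.5,"dy": -24.2,"dz": 5.7},{"dx": -26.5,"dy": -24.2,"dz": 5.7},{"dx": -26.5,"dy": -24.2,"dz": 5.7},{"dx": -26.5,"dy": -24.2,"dz": 5.7},{"dx": -26.5,"dy": -24.2,"dz": 5.7}]}}

```text
$.series[0]: bad value
```

Request:
{"op": "arm_command", "data": {"series": [{"dx": -26.5,"dy": -24.2,"dz": 5.7},{"dx": -26.5,"dy": -24.2,"dz": 5.7},{"dx": -26.5,"dy": -24.2,"dz": 5.7},{"dx": -26.5,"dy": -24.2,"dz": 5.7},{"dx": -26.5,"dy": -24.2,"dz": 5.7}]}}

```text
$.series[0]: bad value
```

Request:
{"op": "arm_command", "data": {"series": [{"spin": 0.12},{"spin": 0.12},{"spin": 0.12},{"spin": 0.12},{"spin": 0}]}}

```text
$.series[0]: bad value
```

Run:
```python
from h import *
o=get_obs();print(o['time_s'],fmt(o['ee_pos']),R.from_quat(o['ee_rot']).as_matrix().round(3).tolist(),o['qpos'].round(2),o['grip_width'])
c=calibration("wrist");print(np.round(c["K"],1).tolist(),np.round(c["world_from_camera"],4).tolist())
im=read_camera("wrist")[:,:,::-1];cv2.imwrite("pics/w1.png",im)
```

```text
0.1 [230.4, 498.9, 234.9] [[-0.908, 0.419, -0.001], [0.419, 0.908, -0.001], [0.0, -0.002, -1.0]] [ 0.94  0.26  1.54  0.    1.35 -0.2 ] 0.09343917574735018
[[309.7, 0.0, 317.7], [0.0, 309.7, 200.0], [0.0, 0.0, 1.0]] [[0.4192, -0.8775, -0.2329, 0.1666], [0.9079, 0.4046, 0.1097, 0.5299], [-0.0021, -0.2574, 0.9663, 0.3841], [0.0, 0.0, 0.0, 1.0]]
```

View pics/w1.png

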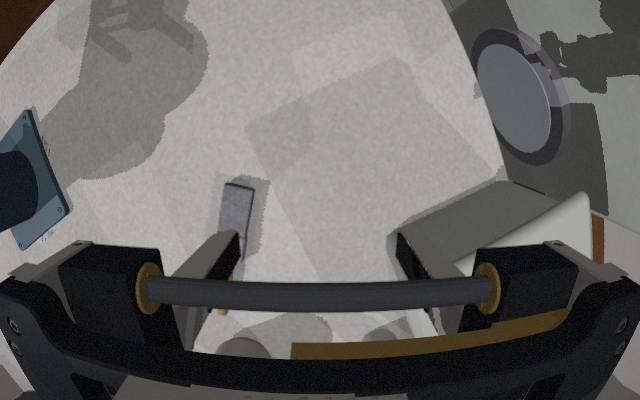

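The wrist view shows only the starting surroundings, because the calls were refused. A row probably needs all five numbers, so I'll try one call like that.

Request:
{"op": "arm_command", "data": {"series": [{"dx": -26.5,"dy": -24.2,"dz": 5.7,"spin": 0,"fingers": 0.45},{"dx": -26.5,"dy": -24.2,"dz": 5.7,"spin": 0,"fingers": 0.45},{"dx": -26.5,"dy": -24.2,"dz": 5.7,"spin": 0,"fingers": 0.45},{"dx": -26.5,"dy": -24.2,"dz": 5.7,"spin": 0,"fingers": 0.45},{"dx": -26.5,"dy": -24.2,"dz": 5.7,"spin": 0,"fingers": 0.45}], "grip_force": 20}}

```text
time_s: 0.57
ee_pos: [0.3002, 0.3324, 0.2067]
ee_rot: [0.214, 0.977, -0.0, -0.0]
ft_force: [0.4, -0.3, 0.5]
grip_width: 0.0643
```

Request:
{"op": "arm_command", "data": {"series": [{"dx": -26.5,"dy": -24.2,"dz": 5.7,"spin": 0,"fingers": 0.45},{"dx": -26.5,"dy": -24.2,"dz": 5.7,"spin": 0,"fingers": 0.45},{"dx": -26.5,"dy": -24.2,"dz": 5.7,"spin": 0,"fingers": 0.45},{"dx": -26.5,"dy": -24.2,"dz": 5.7,"spin": 0,"fingers": 0.45},{"dx": -26.5,"dy": -24.2,"dz": 5.7,"spin": 0,"fingers": 0.45}]}}

```text
time_s: 0.98
ee_pos: [0.3699, 0.1668, 0.1784]
ee_rot: [0.215, 0.977, 0.0, 0.0]
ft_force: [1.2, 0.5, -0.1]
grip_width: 0.0421
```

Request:
{"op": "arm_command", "data": {"series": [{"dx": -26.5,"dy": -24.2,"dz": 5.7,"spin": 0,"fingers": 0.45},{"dx": -26.5,"dy": -24.2,"dz": 5.7,"spin": 0,"fingers": 0.45},{"dx": -26.5,"dy": -24.2,"dz": 5.7,"spin": 0,"fingers": 0.45},{"dx": -26.5,"dy": -24.2,"dz": 5.7,"spin": 0,"fingers": 0.45},{"dx": -26.5,"dy": -24.2,"dz": 5.7,"spin": 0,"fingers": 0.45}]}}

```text
time_s: 1.4
ee_pos: [0.4395, 0.0013, 0.1498]
ee_rot: [0.215, 0.977, 0.0, 0.0]
ft_force: [0.4, 1.3, -0.3]
grip_width: 0.0418
```

Request:
{"op": "arm_command", "data": {"series": [{"dx": 0,"dy": 0,"dz": 0,"spin": 0.12,"fingers": 0.45},{"dx": 0,"dy": 0,"dz": 0,"spin": 0.12,"fingers": 0.45},{"dx": 0,"dy": 0,"dz": 0,"spin": 0.12,"fingers": 0.45},{"dx": 0,"dy": 0,"dz": 0,"spin": 0.12,"fingers": 0.45},{"dx": 0,"dy": 0,"dz": 0,"spin": 0,"fingers": 0.45}]}}

```text
time_s: 1.82
ee_pos: [0.4391, 0.0029, 0.1499]
ee_rot: [0.443, 0.897, -0.0, -0.0]
ft_force: [-0.2, 0.5, -0.5]
grip_width: 0.0418
```

Run:
```python
from h import *
o=get_obs();print(o['time_s'],fmt(o['ee_pos']),R.from_quat(o['ee_rot']).as_matrix().round(3).tolist(),o['qpos'].round(2),o['grip_width'])
im=read_camera("wrist")[:,:,::-1];cv2.imwrite("pics/w2.png",im)
for y in ((451,-13,5),(643,7,30),(656,-92,66)):
    c=calibration("wrist");T=np.linalg.inv(np.array(c["world_from_camera"]));p=T[:3,:3]@(np.array(y)/1000)+T[:3,3]
    t=np.arctan2(np.hypot(p[0],p[1]),-p[2]);d=np.array([p[0],-p[1]])/np.hypot(p[0],p[1]);print(y,(np.array([317.7,200])+309.7*t*d).round(1))
```

```text
1.8167 [439.1, 2.9, 149.9] [[-0.608, 0.794, -0.001], [0.794, 0.608, 0.0], [0.0, -0.0, -1.0]] [-0.25  0.14  1.91  0.    1.09 -0.9 ] 0.04180888371990823
(451, -13, 5) [316.2 212.6]
(643, 7, 30) [461.8 304.2]
(656, -92, 66) [416.1 384.5]
```

View pics/w2.png

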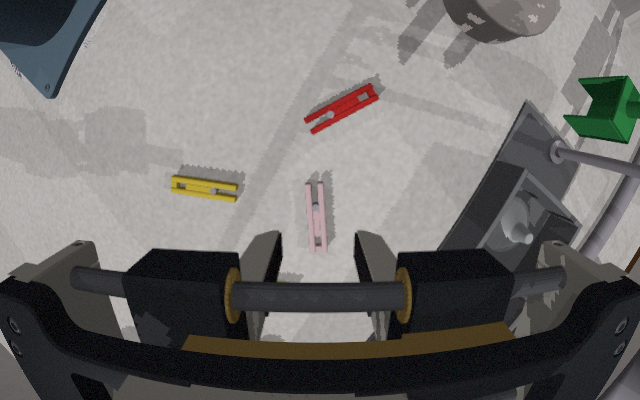

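Wrist view: the pink peg runs from (315,182) to (318,251). Its centre is (316.5,216) against a predicted (316,213), so within 3 mm, and the jaws are aligned. The red and yellow pegs are clear of the fingers. I'll descend and grasp about 20 mm off centre.

Request:
{"op": "arm_command", "data": {"series": [{"dx": -3,"dy": 0,"dz": 33,"spin": 0,"fingers": 0.45},{"dx": 0,"dy": 0,"dz": 33,"spin": 0,"fingers": 0.45},{"dx": 0,"dy": 0,"dz": 33,"spin": 0,"fingers": 0.45},{"dx": 0,"dy": 0,"dz": 31,"spin": 0,"fingers": 0.45},{"dx": 0,"dy": 0,"dz": 0,"spin": 0,"fingers": 0.45}]}}

```text
time_s: 2.28
ee_pos: [0.4416, 0.0005, 0.0184]
ee_rot: [0.439, 0.899, -0.0, -0.0]
ft_force: [0.2, 1.9, 0.1]
grip_width: 0.0419
```

Request:
{"op": "arm_command", "data": {"series": [{"dx": 0,"dy": 0,"dz": 0,"spin": 0,"fingers": 0},{"dx": 0,"dy": 0,"dz": 0,"spin": 0,"fingers": 0},{"dx": 0,"dy": 0,"dz": 0,"spin": 0,"fingers": 0},{"dx": 0,"dy": 0,"dz": 0,"spin": 0,"fingers": 0},{"dx": 0,"dy": 0,"dz": 0,"spin": 0,"fingers": 0}]}}

```text
time_s: 2.7
ee_pos: [0.4412, 0.0007, 0.0204]
ee_rot: [0.44, 0.898, 0.0, 0.0]
ft_force: [-0.2, -0.6, -0.6]
grip_width: 0.0176
```

Request:
{"op": "arm_command", "data": {"series": [{"dx": 0,"dy": 0,"dz": -25,"spin": 0,"fingers": 0},{"dx": 0,"dy": 0,"dz": -40,"spin": 0,"fingers": 0},{"dx": 0,"dy": 0,"dz": -40,"spin": 0,"fingers": 0},{"dx": 0,"dy": 0,"dz": -40,"spin": 0,"fingers": 0},{"dx": 0,"dy": 0,"dz": -40,"spin": 0,"fingers": 0}]}}

```text
time_s: 3.12
ee_pos: [0.4404, 0.0009, 0.2073]
ee_rot: [0.44, 0.898, 0.0, 0.0]
ft_force: [1.1, 0.2, 0.6]
grip_width: 0.0177
```

The peg is held at 17.7 mm. Next I'll spin the jaws onto caddy y, rise, and see what the arm does at the edge of its reach. Rows offer no direct tilt, so I'll see whether the tool leans outward there.

Request:
{"op": "arm_command", "data": {"series": [{"dx": 0,"dy": 0,"dz": -40,"spin": -0.116,"fingers": 0},{"dx": 0,"dy": 0,"dz": -40,"spin": -0.116,"fingers": 0},{"dx": 0,"dy": 0,"dz": -40,"spin": -0.116,"fingers": 0},{"dx": 0,"dy": 0,"dz": -40,"spin": -0.116,"fingers": 0},{"dx": 0,"dy": 0,"dz": -40,"spin": -0.116,"fingers": 0}]}}

```text
time_s: 3.53
ee_pos: [0.4402, 0.0009, 0.4075]
ee_rot: [0.162, 0.987, -0.0, 0.0]
ft_force: [0.8, -0.9, -0.7]
grip_width: 0.0177
```

Request:
{"op": "arm_command", "data": {"series": [{"dx": 0,"dy": 0,"dz": -40,"spin": -0.115,"fingers": 0},{"dx": 0,"dy": 0,"dz": 0,"spin": -0.115,"fingers": 0},{"dx": 0,"dy": 0,"dz": 0,"spin": -0.115,"fingers": 0},{"dx": 0,"dy": 29,"dz": 0,"spin": -0.115,"fingers": 0},{"dx": 0,"dy": 28,"dz": 0,"spin": 0,"fingers": 0}]}}

```text
time_s: 3.95
ee_pos: [0.4374, 0.0572, 0.4451]
ee_rot: [-0.065, 0.998, -0.0, 0.0]
ft_force: [-0.3, 0.6, -0.2]
grip_width: 0.0178
```

Request:
{"op": "arm_command", "data": {"series": [{"dx": -40,"dy": 0,"dz": 0,"spin": 0,"fingers": 0},{"dx": -40,"dy": 0,"dz": 0,"spin": 0,"fingers": 0},{"dx": -40,"dy": 0,"dz": 0,"spin": 0,"fingers": 0},{"dx": -40,"dy": 0,"dz": 0,"spin": 0,"fingers": 0},{"dx": -40,"dy": 0,"dz": 0,"spin": 0,"fingers": 0}]}}

```text
time_s: 4.37
ee_pos: [0.6368, 0.0834, 0.4453]
ee_rot: [-0.064, 0.998, -0.0, 0.0]
ft_force: [0.8, -0.6, 0.0]
grip_width: 0.0177
```

Request:
{"op": "arm_command", "data": {"series": [{"dx": -40,"dy": 0,"dz": 0,"spin": 0,"fingers": 0},{"dx": -40,"dy": 0,"dz": 0,"spin": 0,"fingers": 0},{"dx": -40,"dy": 0,"dz": 0,"spin": 0,"fingers": 0},{"dx": -40,"dy": 0,"dz": 0,"spin": 0,"fingers": 0},{"dx": -40,"dy": 0,"dz": 0,"spin": 0,"fingers": 0}]}}

```text
time_s: 4.78
ee_pos: [0.7889, 0.1024, 0.41]
ee_rot: [-0.064, 0.998, 0.002, 0.005]
ft_force: [1.2, 0.3, -3.6]
grip_width: 0.0177
```

```bash
python3 -c "
from h import *
o=get_obs();print(o['time_s'],fmt(o['ee_pos']),R.from_quat(o['ee_rot']).as_matrix().round(3).tolist(),o['qpos'].round(3),o['grip_width'])"
```

```text
4.7833 [788.9, 102.4, 410.0] [[-0.992, -0.127, 0.01], [-0.127, 0.992, 0.005], [-0.011, 0.003, -1.0]] [-0.013  0.818  0.198  0.006  2.115 -1.708] 0.017733586841503175
```

Request:
{"op": "arm_command", "data": {"series": [{"dx": -40,"dy": 0,"dz": -30,"spin": 0,"fingers": 0},{"dx": -40,"dy": 0,"dz": -30,"spin": 0,"fingers": 0},{"dx": -40,"dy": 0,"dz": -30,"spin": 0,"fingers": 0},{"dx": -40,"dy": 0,"dz": -30,"spin": 0,"fingers": 0},{"dx": -40,"dy": 0,"dz": -30,"spin": 0,"fingers": 0}]}}

```text
time_s: 5.2
ee_pos: [0.8105, 0.1049, 0.4686]
ee_rot: [-0.063, 0.994, 0.005, 0.09]
ft_force: [-0.3, -0.6, -1.1]
grip_width: 0.0179
```

```bash
python3 -c "
from h import *
o=get_obs();print(o['time_s'],fmt(o['ee_pos']),R.from_quat(o['ee_rot']).as_matrix().round(3).tolist(),o['qpos'].round(3),o['grip_width'])"
```

```text
5.2 [810.5, 104.9, 468.6] [[-0.976, -0.127, 0.179], [-0.125, 0.992, 0.022], [-0.18, -0.001, -0.984]] [-0.018  0.755  0.187  0.028  2.02  -1.702] 0.01793256852328104
```

Pushing past the reach limit tilts the tool outward, as wanted: it is now at 10° with azimuth along caddy x. I'll keep going.

Request:
{"op": "arm_command", "data": {"series": [{"dx": -40,"dy": 0,"dz": -25,"spin": 0,"fingers": 0},{"dx": -40,"dy": 0,"dz": -25,"spin": 0,"fingers": 0},{"dx": -40,"dy": 0,"dz": -25,"spin": 0,"fingers": 0},{"dx": -40,"dy": 0,"dz": -25,"spin": 0,"fingers": 0},{"dx": -40,"dy": 0,"dz": -25,"spin": 0,"fingers": 0}]}}

```text
time_s: 5.62
ee_pos: [0.8332, 0.1074, 0.5096]
ee_rot: [-0.063, 0.985, 0.01, 0.158]
ft_force: [-0.3, -0.4, -0.2]
grip_width: 0.0178
```

Request:
{"op": "arm_command", "data": {"series": [{"dx": -40,"dy": 0,"dz": -20,"spin": 0,"fingers": 0},{"dx": -40,"dy": 0,"dz": -20,"spin": 0,"fingers": 0},{"dx": -40,"dy": 0,"dz": -20,"spin": 0,"fingers": 0}]}}

```text
time_s: 5.87
ee_pos: [0.8475, 0.1091, 0.5366]
ee_rot: [-0.062, 0.977, 0.013, 0.201]
ft_force: [0.3, 0.3, 0.4]
grip_width: 0.0179
```

```bash
python3 -c "
from h import *
o=get_obs();print(o['time_s'],fmt(o['ee_pos']),R.from_quat(o['ee_rot']).as_matrix().round(3).tolist(),o['qpos'].round(3),o['grip_width'])"
```

```text
5.8667 [847.5, 109.1, 536.6] [[-0.911, -0.127, 0.392], [-0.117, 0.992, 0.05], [-0.395, 0.0, -0.919]] [-0.027  0.693  0.187  0.064  1.86  -1.695] 0.017890941837111606
```

Request:
{"op": "arm_command", "data": {"series": [{"dx": -40,"dy": 0,"dz": -18,"spin": 0,"fingers": 0},{"dx": -40,"dy": 0,"dz": -18,"spin": 0,"fingers": 0},{"dx": -40,"dy": 0,"dz": -18,"spin": 0,"fingers": 0},{"dx": -40,"dy": 0,"dz": -18,"spin": 0,"fingers": 0},{"dx": -40,"dy": 0,"dz": -18,"spin": 0,"fingers": 0}]}}

```text
time_s: 6.28
ee_pos: [0.8644, 0.1112, 0.5907]
ee_rot: [-0.061, 0.96, 0.018, 0.272]
ft_force: [-0.5, -0.1, -1.2]
grip_width: 0.0179
```

```bash
cat >> h.py <<'E'
CO=np.array([.6494,-.0426,0]); CY=.132; CR=R.from_euler('z',CY).as_matrix()
def go(cad, tcp=True):
    "mm shifts along tool axes to bring TCP to caddy-frame point (mm)"
    o=get_obs(); M=R.from_quat(o['ee_rot']).as_matrix(); w=CO+CR@(np.array(cad)/1000)
    return fmt(M.T@(w-o['ee_pos']))
def st():
    o=get_obs(); M=R.from_quat(o['ee_rot']).as_matrix(); print('t',round(o['time_s'],2),'tcp',fmt(o['ee_pos']),'cad',fmt(CR.T@(o['ee_pos']-CO)),'g',fmt(o['grip_width']),'q',o['qpos'].round(3),'F',o['ft_force'].round(1)); print('tool in caddy',(CR.T@M).round(3).tolist())
E
python3 -c "
from h import *
st()
for p in ((-220,50,300),(-120,50,200),(-15,50,85)): print(p,go(p))"
```

```text
t 6.28 tcp [864.4, 111.2, 590.7] cad [233.4, 124.1, 590.7] g 17.9 q [-0.034  0.648  0.188  0.086  1.759 -1.692] F [-0.5 -0.1 -1.2]
tool in caddy [[-0.851, 0.005, 0.524], [0.004, 1.0, -0.002], [-0.524, 0.001, -0.851]]
(-220, 50, 300) [538.1, -76.4, 9.9]
(-120, 50, 200) [505.4, -76.0, 147.5]
(-15, 50, 85) [476.3, -75.6, 300.4]
```

Tilt is 31.6° and well aligned with the caddy. I'll slide back over the middle bay's approach line, passing well short of the rail, then advance to a hover point.

Request:
{"op": "arm_command", "data": {"series": [{"dx": 38.2,"dy": -5.8,"dz": 0,"spin": 0,"fingers": 0},{"dx": 38.2,"dy": -5.8,"dz": 0,"spin": 0,"fingers": 0},{"dx": 38.2,"dy": -5.8,"dz": 0,"spin": 0,"fingers": 0},{"dx": 38.2,"dy": -5.8,"dz": 0,"spin": 0,"fingers": 0},{"dx": 38.2,"dy": -5.8,"dz": 0,"spin": 0,"fingers": 0}]}}

```text
time_s: 6.7
ee_pos: [0.7331, 0.0691, 0.5089]
ee_rot: [-0.062, 0.96, 0.018, 0.272]
ft_force: [1.1, -0.1, 0.2]
grip_width: 0.0177
```

Request:
{"op": "arm_command", "data": {"series": [{"dx": 38.2,"dy": -5.8,"dz": 0,"spin": 0,"fingers": 0},{"dx": 38.2,"dy": -5.8,"dz": 0,"spin": 0,"fingers": 0},{"dx": 38.2,"dy": -5.8,"dz": 0,"spin": 0,"fingers": 0},{"dx": 38.2,"dy": -5.8,"dz": 0,"spin": 0,"fingers": 0},{"dx": 38.2,"dy": -5.8,"dz": 0,"spin": 0,"fingers": 0}]}}

```text
time_s: 7.12
ee_pos: [0.5753, 0.0196, 0.4094]
ee_rot: [-0.062, 0.96, 0.017, 0.272]
ft_force: [0.7, -1.0, 0.3]
grip_width: 0.0177
```

Request:
{"op": "arm_command", "data": {"series": [{"dx": 38.2,"dy": -5.8,"dz": 0,"spin": 0,"fingers": 0},{"dx": 38.2,"dy": -5.8,"dz": 0,"spin": 0,"fingers": 0},{"dx": 38.2,"dy": -5.8,"dz": 0,"spin": 0,"fingers": 0},{"dx": 0,"dy": 0,"dz": 0,"spin": 0,"fingers": 0}]}}

```text
time_s: 7.45
ee_pos: [0.4751, -0.009, 0.3428]
ee_rot: [-0.06, 0.962, 0.019, 0.266]
ft_force: [-0.0, 0.6, -1.4]
grip_width: 0.0175
```

```bash
python3 -c "
from h import *
st()
for p in ((-22,50,58),): print(p,go(p))"
```

```text
t 7.45 tcp [475.1, -9.0, 342.8] cad [-168.4, 56.2, 342.8] g 17.5 q [-0.491 -0.27   1.92   0.351  1.066 -2.292] F [-0.   0.6 -1.4]
tool in caddy [[-0.858, 0.005, 0.514], [0.007, 1.0, 0.001], [-0.514, 0.005, -0.858]]
(-22, 50, 58) [20.9, -6.8, 319.6]
```

Request:
{"op": "arm_command", "data": {"series": [{"dx": 4.2,"dy": -1.4,"dz": 38,"spin": 0,"fingers": 0},{"dx": 4.2,"dy": -1.4,"dz": 38,"spin": 0,"fingers": 0},{"dx": 4.2,"dy": -1.4,"dz": 38,"spin": 0,"fingers": 0},{"dx": 4.2,"dy": -1.4,"dz": 38,"spin": 0,"fingers": 0},{"dx": 4.2,"dy": -1.4,"dz": 38,"spin": 0,"fingers": 0}]}}

```text
time_s: 7.87
ee_pos: [0.5655, -0.007, 0.1768]
ee_rot: [-0.061, 0.96, 0.016, 0.272]
ft_force: [0.1, 0.2, 1.3]
grip_width: 0.0178
```

Request:
{"op": "arm_command", "data": {"series": [{"dx": 0,"dy": 0,"dz": 0,"spin": 0,"fingers": 0}]}}

```text
time_s: 7.95
ee_pos: [0.5628, -0.0057, 0.1692]
ee_rot: [-0.061, 0.962, 0.02, 0.266]
ft_force: [-1.5, -1.3, -0.8]
grip_width: 0.018
```

```bash
python3 -c "
from h import *
st();print(go((-22,50,58)))
a=read_camera('wrist')[:,:,::-1];b=read_camera('side')[140:340,270:510,::-1]
cv2.imwrite('pics/w3.png',np.vstack([cv2.resize(a,(480,300)),cv2.resize(b,(480,300))]) if 0 else np.hstack([cv2.resize(a,(400,250)),cv2.resize(b,(300,250))]))
"
```

```text
t 7.95 tcp [562.8, -5.7, 169.2] cad [-81.0, 48.0, 169.2] g 18.0 q [-0.37   0.088  2.065  0.488  0.56  -2.428] F [-1.5 -1.3 -0.8]
tool in caddy [[-0.858, 0.004, 0.514], [0.006, 1.0, 0.002], [-0.514, 0.005, -0.858]]
[6.5, 1.7, 125.7]
```

View pics/w3.png

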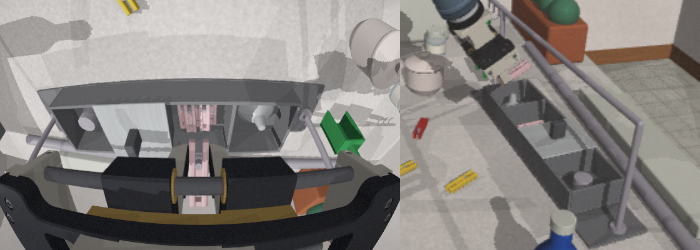

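The hover picture shows the held peg in line with the peg bay (wrist (195,115)), and the rail is clear behind the gripper. I'll go in.

Request:
{"op": "arm_command", "data": {"series": [{"dx": 2.2,"dy": 0.6,"dz": 33,"spin": 0,"fingers": 0},{"dx": 2.2,"dy": 0.6,"dz": 33,"spin": 0,"fingers": 0},{"dx": 2.1,"dy": 0.5,"dz": 33,"spin": 0,"fingers": 0},{"dx": 0,"dy": 0,"dz": 14,"spin": 0,"fingers": 0},{"dx": 0,"dy": 0,"dz": 0,"spin": 0,"fingers": 0}]}}

```text
time_s: 8.47
ee_pos: [0.6181, 0.0021, 0.0777]
ee_rot: [-0.062, 0.96, 0.018, 0.272]
ft_force: [-0.6, 1.1, -0.2]
grip_width: 0.0175
```

Request:
{"op": "arm_command", "data": {"series": [{"dx": 0,"dy": 0,"dz": 6,"spin": 0,"fingers": 0},{"dx": 0,"dy": 0,"dz": 6,"spin": 0,"fingers": 0},{"dx": 0,"dy": 0,"dz": 0,"spin": 0,"fingers": 0}]}}

```text
time_s: 8.72
ee_pos: [0.6239, 0.0026, 0.0685]
ee_rot: [-0.062, 0.96, 0.017, 0.272]
ft_force: [0.0, -0.1, 0.0]
grip_width: 0.0177
```

```bash
python3 -c "
from h import *
st();print(go((-22,50,58)))"
```

```text
t 8.72 tcp [623.9, 2.6, 68.5] cad [-19.4, 48.1, 68.5] g 17.7 q [-0.3    0.357  2.049  0.786  0.312 -2.702] F [ 0.  -0.1  0. ]
tool in caddy [[-0.851, 0.004, 0.525], [0.003, 1.0, -0.003], [-0.525, -0.001, -0.851]]
[7.7, 1.9, 7.5]
```

Request:
{"op": "arm_command", "data": {"series": [{"dx": 4,"dy": 1,"dz": 2,"spin": 0,"fingers": 0},{"dx": 4,"dy": 1,"dz": 2,"spin": 0,"fingers": 0},{"dx": 0,"dy": 0,"dz": 2,"spin": 0,"fingers": 0},{"dx": 0,"dy": 0,"dz": 0,"spin": 0,"fingers": 0}]}}

```text
time_s: 9.05
ee_pos: [0.6191, 0.0043, 0.0582]
ee_rot: [-0.061, 0.96, 0.018, 0.271]
ft_force: [0.2, 0.1, 0.4]
grip_width: 0.0181
```

```bash
python3 -c "
from h import *
st()"
```

```text
t 9.05 tcp [619.1, 4.3, 58.2] cad [-23.8, 50.5, 58.2] g 18.1 q [-0.299  0.371  2.066  0.853  0.292 -2.772] F [0.2 0.1 0.4]
tool in caddy [[-0.852, 0.004, 0.523], [0.004, 1.0, -0.002], [-0.523, 0.0, -0.852]]
```

Request:
{"op": "arm_command", "data": {"series": [{"dx": 0,"dy": 0,"dz": 2,"spin": 0,"fingers": 0},{"dx": 0,"dy": 0,"dz": 0,"spin": 0,"fingers": 0.36},{"dx": 0,"dy": 0,"dz": 0,"spin": 0,"fingers": 0.36},{"dx": 0,"dy": 0,"dz": 0,"spin": 0,"fingers": 0.36},{"dx": 0,"dy": 0,"dz": 0,"spin": 0,"fingers": 0.36}]}}

```text
time_s: 9.47
ee_pos: [0.62, 0.0046, 0.0556]
ee_rot: [-0.062, 0.961, 0.018, 0.271]
ft_force: [0.2, 0.8, 0.1]
grip_width: 0.0329
```

Request:
{"op": "arm_command", "data": {"series": [{"dx": 0,"dy": 0,"dz": -10,"spin": 0,"fingers": 0.36},{"dx": 0,"dy": 0,"dz": -30,"spin": 0,"fingers": 0.36},{"dx": 0,"dy": 0,"dz": -35,"spin": 0,"fingers": 0.36},{"dx": 0,"dy": 0,"dz": -35,"spin": 0,"fingers": 0.5},{"dx": 0,"dy": 0,"dz": 0,"spin": 0,"fingers": 0.5}]}}

```text
time_s: 9.88
ee_pos: [0.563, -0.0034, 0.1547]
ee_rot: [-0.062, 0.96, 0.016, 0.274]
ft_force: [0.8, 0.5, 0.6]
grip_width: 0.0426
```

```bash
python3 -c "
from h import *
st()
for p in ((0,-50,85),): print(p,go(p))
a=read_camera('wrist')[100:300,120:480,::-1];b=read_camera('side')[190:320,330:450,::-1]
cv2.imwrite('pics/w4.png',np.hstack([cv2.resize(a,(500,278)),cv2.resize(b,(257,278),interpolation=cv2.INTER_CUBIC)]))
"
```

```text
t 9.88 tcp [563.0, -3.4, 154.7] cad [-80.4, 50.2, 154.7] g 42.6 q [-0.364  0.107  2.099  0.544  0.497 -2.488] F [0.8 0.5 0.6]
tool in caddy [[-0.85, 0.004, 0.527], [0.002, 1.0, -0.005], [-0.527, -0.003, -0.85]]
(0, -50, 85) [-31.8, -99.7, 102.1]
```

View pics/w4.png

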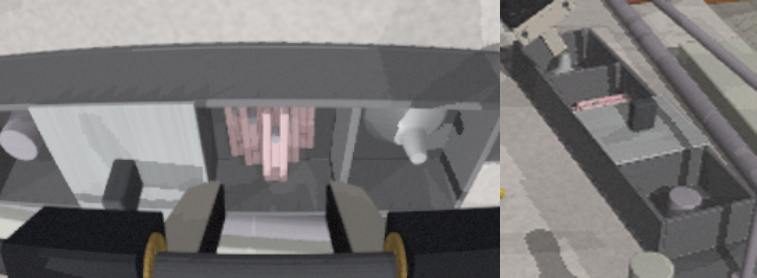

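The peg lies flat on the pile inside the middle bay (crop (275,140)), below the wall tops. The tab is in view at (122,180). Now I'll go to the tab.

Request:
{"op": "arm_command", "data": {"series": [{"dx": -11.5,"dy": -33.2,"dz": 0,"spin": 0,"fingers": 0.5},{"dx": -11.5,"dy": -33.2,"dz": 0,"spin": 0,"fingers": 0.5},{"dx": -11.4,"dy": -33.3,"dz": 0,"spin": 0,"fingers": 0.5},{"dx": 0,"dy": 0,"dz": 30,"spin": 0,"fingers": 0.5},{"dx": 0,"dy": 0,"dz": 0,"spin": 0,"fingers": 0.5}]}}

```text
time_s: 10.4
ee_pos: [0.6209, -0.0978, 0.1369]
ee_rot: [-0.06, 0.961, 0.019, 0.268]
ft_force: [-1.3, 0.8, -0.2]
grip_width: 0.0466
```

```bash
python3 -c "
from h import *
st();print(go((0,-50,90)))
a=read_camera('wrist')[:,:,::-1]
cv2.imwrite('pics/w5.png',a[100:340,100:500])
for z in (66,102):
  for y in (-58,-42):
    p=CO+CR@np.array([-.015,y/1000,z/1000]);c=calibration('wrist');T=np.linalg.inv(np.array(c['world_from_camera']));p=T[:3,:3]@p+T[:3,3]
    t=np.arctan2(np.hypot(p[0],p[1]),-p[2]);d=np.array([p[0],-p[1]])/np.hypot(p[0],p[1]);print(z,y,(np.array([217.7,100])+309.7*t*d).round(1))
"
```

```text
t 10.4 tcp [620.9, -97.8, 136.9] cad [-35.5, -51.0, 136.9] g 46.6 q [-0.513  0.261  1.948  0.616  0.57  -2.672] F [-1.3  0.8 -0.2]
tool in caddy [[-0.855, 0.007, 0.518], [0.008, 1.0, -0.0], [-0.518, 0.004, -0.855]]
[-6.0, 1.1, 58.5]
66 -58 [203.8  91. ]
66 -42 [225.6  90.9]
102 -58 [202.3 129.5]
102 -42 [226.7 129.4]
```

View pics/w5.png

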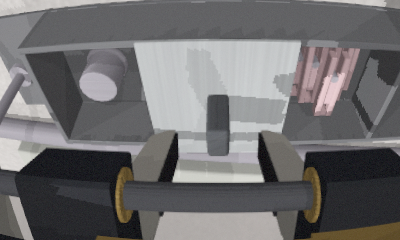

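The tab stands between the open fingers, foot at (217,95), about 2 mm left of the prediction. I'll advance and pinch.

Request:
{"op": "arm_command", "data": {"series": [{"dx": -3,"dy": 1.5,"dz": 20,"spin": 0,"fingers": 0.5},{"dx": -3,"dy": 1.5,"dz": 20,"spin": 0,"fingers": 0.5},{"dx": 0,"dy": 0,"dz": 16,"spin": 0,"fingers": 0.5},{"dx": 0,"dy": 0,"dz": 0,"spin": 0,"fingers": 0.5},{"dx": 0,"dy": 0,"dz": 0,"spin": 0,"fingers": 0.5}]}}

```text
time_s: 10.87
ee_pos: [0.6529, -0.0869, 0.0957]
ee_rot: [-0.062, 0.961, 0.019, 0.269]
ft_force: [-0.9, -0.3, 1.1]
grip_width: 0.0466
```

Request:
{"op": "arm_command", "data": {"series": [{"dx": 0,"dy": 0,"dz": 0,"spin": 0,"fingers": 0},{"dx": 0,"dy": 0,"dz": 0,"spin": 0,"fingers": 0},{"dx": 0,"dy": 0,"dz": 0,"spin": 0,"fingers": 0},{"dx": 0,"dy": 0,"dz": 0,"spin": 0,"fingers": 0},{"dx": 0,"dy": 0,"dz": 0,"spin": 0,"fingers": 0}]}}

```text
time_s: 11.28
ee_pos: [0.6542, -0.0893, 0.098]
ee_rot: [-0.061, 0.96, 0.017, 0.271]
ft_force: [-1.4, -2.7, 0.8]
grip_width: 0.0174
```

```bash
python3 -c "
from h import *
st();print(go((0,50,90)))"
```

```text
t 11.28 tcp [654.2, -89.3, 98.0] cad [-1.4, -47.0, 98.0] g 17.4 q [-0.463  0.365  1.921  0.682  0.48  -2.714] F [-1.4 -2.7  0.8]
tool in caddy [[-0.852, 0.005, 0.523], [0.003, 1.0, -0.003], [-0.523, -0.001, -0.852]]
[3.3, 97.0, 7.2]
```

Request:
{"op": "arm_command", "data": {"series": [{"dx": 0,"dy": 6,"dz": 0,"spin": 0,"fingers": 0},{"dx": 0,"dy": 11,"dz": 0,"spin": 0,"fingers": 0},{"dx": 0,"dy": 11,"dz": 0,"spin": 0,"fingers": 0},{"dx": 0,"dy": 11,"dz": 0,"spin": 0,"fingers": 0},{"dx": 0,"dy": 11,"dz": 0,"spin": 0,"fingers": 0}]}}

```text
time_s: 11.7
ee_pos: [0.6478, -0.0386, 0.098]
ee_rot: [-0.061, 0.96, 0.017, 0.271]
ft_force: [-3.3, -2.8, 3.9]
grip_width: 0.0158
```

Request:
{"op": "arm_command", "data": {"series": [{"dx": 0,"dy": 11,"dz": 0,"spin": 0,"fingers": 0},{"dx": 0,"dy": 11,"dz": 0,"spin": 0,"fingers": 0},{"dx": 0,"dy": 11,"dz": 0,"spin": 0,"fingers": 0},{"dx": 0,"dy": 8,"dz": 0,"spin": 0,"fingers": 0},{"dx": 0,"dy": 0,"dz": 0,"spin": 0,"fingers": 0}]}}

```text
time_s: 12.12
ee_pos: [0.6422, 0.0038, 0.0979]
ee_rot: [-0.062, 0.96, 0.018, 0.271]
ft_force: [-3.8, 1.2, 7.9]
grip_width: 0.0158
```

```bash
python3 -c "
from h import *
st();print(go((0,50,90)))"
```

```text
t 12.12 tcp [642.2, 3.8, 97.9] cad [-1.0, 46.9, 97.9] g 15.8 q [-0.286  0.33   1.979  0.602  0.384 -2.497] F [-3.8  1.2  7.9]
tool in caddy [[-0.852, 0.002, 0.523], [0.002, 1.0, -0.0], [-0.523, 0.001, -0.852]]
[3.3, 3.0, 7.3]
```

Request:
{"op": "arm_command", "data": {"series": [{"dx": 0,"dy": 3.5,"dz": 0,"spin": 0,"fingers": 0},{"dx": 0,"dy": 0,"dz": 0,"spin": 0,"fingers": 0},{"dx": 0,"dy": 0,"dz": 0,"spin": 0,"fingers": 0}]}}

```text
time_s: 12.37
ee_pos: [0.6419, 0.0063, 0.098]
ee_rot: [-0.062, 0.96, 0.018, 0.271]
ft_force: [-2.8, 1.4, 8.0]
grip_width: 0.0162
```

```bash
python3 -c "
from h import *
st()
a=read_camera('wrist')[60:260,150:500,::-1];b=read_camera('side')[190:320,330:450,::-1]
cv2.imwrite('pics/w6.png',np.hstack([cv2.resize(a,(490,280),interpolation=cv2.INTER_CUBIC),cv2.resize(b,(258,280),interpolation=cv2.INTER_CUBIC)]))"
```

```text
t 12.37 tcp [641.9, 6.3, 98.0] cad [-1.0, 49.5, 98.0] g 16.2 q [-0.281  0.329  1.98   0.597  0.382 -2.488] F [-2.8  1.4  8. ]
tool in caddy [[-0.852, 0.003, 0.523], [0.003, 1.0, -0.0], [-0.523, 0.001, -0.852]]
```

View pics/w6.png

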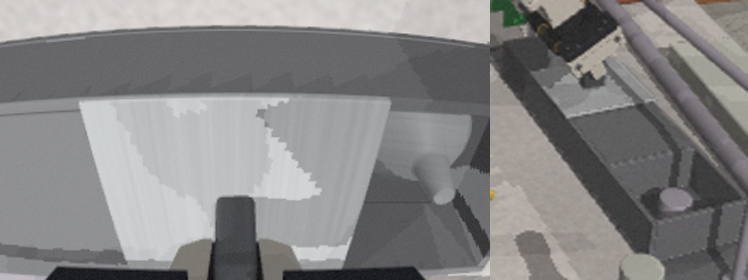

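The cover now spans the whole middle bay: its edges are at crop (80–390, 98), with the funnel bay starting right at 390. I'll let go and back out along the tool axis.

Request:
{"op": "arm_command", "data": {"series": [{"dx": 0,"dy": 0,"dz": 0,"spin": 0,"fingers": 0.45},{"dx": 0,"dy": 0,"dz": 0,"spin": 0,"fingers": 0.45},{"dx": 0,"dy": 0,"dz": 0,"spin": 0,"fingers": 0.45},{"dx": 0,"dy": 0,"dz": 0,"spin": 0,"fingers": 0.45},{"dx": 0,"dy": 0,"dz": 0,"spin": 0,"fingers": 0.45}]}}

```text
time_s: 12.88
ee_pos: [0.6417, 0.0053, 0.0967]
ee_rot: [-0.062, 0.961, 0.018, 0.27]
ft_force: [-0.7, 0.1, 0.2]
grip_width: 0.0407
```

Request:
{"op": "arm_command", "data": {"series": [{"dx": 0,"dy": 0,"dz": -15,"spin": 0,"fingers": 0.45},{"dx": 0,"dy": 0,"dz": -30,"spin": 0,"fingers": 0.45},{"dx": 0,"dy": 0,"dz": -38,"spin": 0,"fingers": 0.45},{"dx": 0,"dy": 0,"dz": -38,"spin": 0,"fingers": 0.45},{"dx": 0,"dy": 0,"dz": -38,"spin": 0,"fingers": 0.45}]}}

```text
time_s: 13.3
ee_pos: [0.5582, -0.0055, 0.2333]
ee_rot: [-0.061, 0.961, 0.018, 0.27]
ft_force: [1.2, -0.0, 0.7]
grip_width: 0.0416
```

Request:
{"op": "arm_command", "data": {"series": [{"dx": 20,"dy": 0,"dz": -30,"spin": 0,"fingers": 0.45},{"dx": 20,"dy": 0,"dz": -30,"spin": 0,"fingers": 0.45},{"dx": 0,"dy": 0,"dz": 0,"spin": 0,"fingers": 0.45},{"dx": 0,"dy": 0,"dz": 0,"spin": 0,"fingers": 0.45}]}}

```text
time_s: 13.63
ee_pos: [0.4942, -0.0144, 0.2646]
ee_rot: [-0.061, 0.96, 0.016, 0.272]
ft_force: [0.6, -0.5, 0.7]
grip_width: 0.0417
```

```bash
python3 -c "
from h import *
st()
a=read_camera('top')[110:250,225:415,::-1];b=read_camera('side')[180:320,270:460,::-1]
cv2.imwrite('pics/f.png',np.hstack([cv2.resize(x,None,fx=2.1,fy=2.1,interpolation=cv2.INTER_CUBIC) for x in (a,b)]))"
```

```text
t 13.63 tcp [494.2, -14.4, 264.6] cad [-150.1, 48.3, 264.6] g 41.7 q [-0.479 -0.177  2.053  0.411  0.839 -2.387] F [ 0.6 -0.5  0.7]
tool in caddy [[-0.851, 0.006, 0.525], [0.004, 1.0, -0.004], [-0.525, -0.002, -0.851]]
```

View pics/f.png

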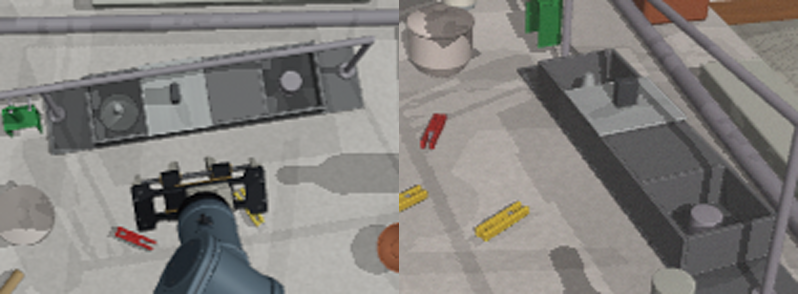

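The cover lies over the middle bay, the funnel, cap and other pegs are unmoved, and the gripper is clear. I'll check the cover's edge positions numerically, then hand in.

```bash
python3 -c "
from h import *
for n,u in (('top',(147,135)),('top',(210,127)),('side',(553-399,93)),('side',(602-399,135))):
    o=(225,110) if n=='top' else (270,180)
    p=at(ray(n,(o[0]+u[0]/2.1-.3,o[1]+u[1]/2.1-.3)),.066); print(n,fmt(CR.T@(p-CO)))
"
```

```text
top [-58.9, 108.2, 66.0]
top [-62.1, -0.1, 66.0]
side [-77.5, 101.9, 66.0]
side [-59.6, -8.6, 66.0]
```

```bash
python3 -c "
from station import *
print(hand_in())"
```

```text
the job is handed in; nothing more can be done
None
```

I put the stray pink peg on the pile in the middle bay, slid the cover by its tab over that bay, let go and backed the gripper clear. The job was handed in at about 14 s of the 48 s allowed.

**Peg:** after release, the wrist and side pictures showed it lying flat on the other five, below the wall tops.

**Cover:** by the gripper it stopped with the tab at caddy y of about +50 mm, which is the middle of the bay. The two edge checks put the cover's centre at about +54 mm (top camera) and +47 mm (side camera), so they differ by 7 mm and average +50. Each puts both cover edges beyond the bay's 94 mm opening, by as little as 3 mm.

**Other things:** in the last pictures the funnel, cap, scoop, pot and the red and yellow pegs in view looked unmoved. The gripper hid part of the top view, and the jar, brush and bottle were not fully in the last crops. The contact force I read was at most about 8–10 N, while sliding the cover.

**Tilt and failed calls:** the moves have no tilt command. I got the 31° tilt by pushing the tool beyond its reach, high above the shelf, while holding the peg. The first batch of move calls was refused because rows needed all five numbers; the arm did not move.

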